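# Hang the pail by its bail on the double hook

### The arm

A 7-joint arm with a two-finger parallel gripper is mounted at the origin on the work surface. World frame = base frame: x ahead of the robot, y to its left, z up, the work surface at z = 0. Lengths are in m, angles in degrees, forces in N, time in s.
With the tool pointing down it reaches from about 0.35 to 0.9 m from the base axis. Payload 7.2 kg.
Tool frame: the origin (TCP) lies at the very end of the fingers, on their centre line; the grasp point (between the pads) lies 19 mm behind it; z points along the fingers, y is the line along which they close (so a half turn about z gives the same grasp; the last joint's range is limited). The gripper opens to 85 mm and grips with 20 to 120 N. Pads are 22 mm wide; open, the fingers measure 114 mm over their backs; the gripper's body (76 mm by 85 mm) begins 54 mm behind the grasp point. The pads swing forward as they close: fully open they stand 13 mm farther back than shut.
Start: joints at [-74.439, 23.554, -0.728, 91.456, 0.321, 64.991, -4.71], TCP at [0.208, 0.589, 0.231] pointing down, gripper open.
Joint ranges: [-169.25, 169.25], [-16.82, 113.86], [-84.01, 82.57], [7.8, 145.47], [-59.2, 239.2], [7.22, 106.19], [-163.78, 163.78]. Speed limits (degrees/s): [136.94, 136.94, 172.46, 172.46, 180, 180, 180].

### API

Orientations are given as a 3x3 rotation matrix whose columns are the frame's x, y, z axes.
In Python, from workcell import sense, camera, calibration, hand_in gives the robot as it stands.
- The arm moves only by the tool apply_moves, never from a script. Its argument "plan" is a list of rows, each a list of 3 entries, a list of its own where there are three numbers: the shift along the tool's x, y, z normalised to -1 to 1, where 1 is 0.3 m, then the turn, a rotation vector about the tool's x, y, z normalised to -1 to 1, where 1 is 0.5 rad, then the closure, from -1 (fully open) to 1 (shut). A call has 1 to 12 rows; each row is the pose to reach, as a shift and turn from the pose commanded when the call began, along the tool's axes at that moment; what a row does not reach only later rows make up. A row lasts 1/8 s, in which the tool goes at most 62.5 mm and 10.7 degrees, less where a joint would pass 70% of its speed; a pose out of reach is approached as far as the arm can. A call with a number of a shift or a turn outside -1 to 1 is refused whole. A call with a gripper value outside its range is refused whole. The fingers move at their own pace and stop on an object; "grip_force" is the grip in N (left out, the last holds). Time passes only in rows, so rows that repeat a pose let the fingers close. It gives the time, the measured TCP pose, the force, the opening and the grip force at its end, in the units of the state.
- sense(): the state, without advancing time (a new reading comes with each control period).
- camera(name): name is "scene" or "top"; returns (picture, depth): 420x560x3 uint8, red, green, blue; 420x560 float32, m along the optical axis (not along the pixel's ray), 0 where there is no reading.
- calibration(name): a dict with "fx", "fy", "cx", "cy" (pixels), "k1" (the pictures are not rectified: a ray, as slopes to the right and down, at radius r is drawn at 1 + k1 r^2 times it, then the intrinsics apply), "eye" and "attitude" of the camera in the world. Camera axes: x right, y up, looking along -z (the intrinsics and any distortion apply to the point x, -y, -z); pixel columns grow to the right and rows downward; lengths in m; the calibration is good to about 2 mm. A picture is of the moment at which its call begins. calibration takes no time and is no camera call.
- hand_in(): hands the job in; it is judged then, once.
The state is a dict: "time_s": time; "joint_pos": joint angles; "dq": joint speeds; "effort": joint torques, N m; "ee_pos": TCP position; "ee_rot": TCP orientation; "wrist_force": force on the tool from outside, world axes, zero at the start; "torque": the same for the moment, N m; "opening": finger opening in m; "finger_force": force on a finger pad.
Only numpy, scipy, OpenCV 4.12 (cv2) and the standard library are available. Lean on these libraries where they do the work, as an engineer would, in place of code of your own. Each camera call takes 0.05 s, during which the arm holds its last target. There are 200 camera calls.

### The job

Get the little steel pail off the bench: first swing its folded-down handle up until it stands upright, with the pail still standing on the bench, and then hang the pail by the handle's wooden grip across both prongs of the double hook, hanging quietly and upright. Do not tip the pail over on the way, and leave the other things on the bench where they are.

Things in the scene. Friction and masses are not known exactly. Their poses are not given: they have to be found in the camera images.
- pail_hinge (a point): Point on the pail's axis 78 mm above its foot, 10 mm below the rim, level with its two ears (each reaching 54 mm from the axis) on which the handle swings. z is up along the axis; y runs through both ears (the hinge line); the folded handle lies on the -x side, roughly towards the robot.
- bail (a joint): Swing angle of the pail's handle (bail) about the ears: 0 = level, against its stop, sticking out to the pail's -x side; 1.571 = upright over the pail; 3.14 = level on the +x side. A light friction (about 0.03 N m) holds it wherever it is left. Starts between 0.2 and 0.5.
- bail_grip (a point): Centre of the handle's straight light-wood grip: a cylinder 16 mm across, 88 mm long, along this point's y (parallel to the hinge line), 90 mm from the hinge line. A 4 mm wire runs from each of its ends to an ear, 55 mm either side of the pail's axis. Free space: folded, about 32 mm from grip to pail; upright, 72 mm from rim up to grip.
- hook_seat (a point): Where the grip's centre is when it rests in the double hook: midway between the prongs over their lowest point, 227 mm above the bench. Two 8 mm steel prongs run along this point's x, 60 mm apart (at y = -30 and +30 mm; 52 mm free between them), free tips towards -x, roughly towards the robot. z is up.
- hook: Fixed grey steel hook stand; origin on the bench under the seat, axes as the seat. Seen from the side each prong is a wide V: top 219 mm high at the seat, 237 mm at the free tip 30 mm in front (-x), rising behind to a crossbar 75 mm back (top 238 mm) on a 24 mm post 90 mm back. Base plate 170 x 140 x 12 mm, from 60 mm in front to 110 mm behind.
- pail: Open round steel pail, loose on the bench: 88 mm tall, 80 mm across at the foot, 96 mm at the rim, 3 mm wall, about 0.35 kg. Origin at the centre of its underside; axes as for its hinge point.
- sanding_block: Bystander: cork sanding block with a wooden handle, 110 x 66 mm, 42 mm high, between the pail and the hook stand. Origin at the centre of its underside.
- tape_roll: Bystander: blue roll of masking tape lying flat, 104 mm across, 24 mm high, behind the sanding block. Origin at the centre of its underside.
- spray_can: Bystander: spray can, 66 mm across, 190 mm tall, behind the middle of the bench. Origin at the centre of its underside.
- glue_bottle: Bystander: yellow glue bottle, 60 mm across, 160 mm tall, to the robot's left. Origin at the centre of its underside.
- dust_brush: Bystander: brush, 220 mm long, lying to the robot's right. Origin at its underside.
- offcut: Bystander: wooden offcut 140 x 50 mm, 30 mm high, lying near left. Origin at the centre of its underside.
Mind the look-alikes: they are no part of the job. Leave any pink look-alike of the hook alone.

How it is judged:
By the outcome, as a careful person would: the job done as asked, in the order asked, and still so for the second after the job is handed in, with the robot touching nothing.
It also fails if it takes over 69 s, if anything falls off the work surface, if the arm or the gripper's body presses on something with over 40 N, if the wrist force passes 120 N, or if a joint passes its speed limit or range.

## Working session

There is one attempt and no reset: what is moved stays moved. The work goes in short steps, Python scripts to look and compute and a tool call to move; the robot and the scene stay as the last step left them, time stands still between calls to the robot, and variables do not carry over. Pictures are saved under pics/ and viewed, at most 12 in all, crops included, and the job is handed in when it is done.

Besides the shell and the picture viewer there is one more tool, called after ">>>" as a command line: name --argument value ..., lists and objects as JSON in quotes. apply_moves: Moves the arm, as the interface text tells. Scaled input: -1 to 1 covers 0.3 m each way for a shift and 0.5 rad each way for a turn. Its arguments: {"type":"object","properties":{"plan":{"type":"array","items":{"type":"array"}},"grip_force":{"type":"number"}},"required":["plan"]}

```bash
ls; mkdir -p pics
python3 - <<'E'
from workcell import sense,camera,calibration
import cv2,numpy as np
s=sense();print({k:np.round(v,3).tolist() for k,v in s.items()})
for n in("scene","top"):
    p,d=camera(n);np.savez(f"pics/{n}0.npz",p=p,d=d);cv2.imwrite(f"pics/{n}0.png",p[:,:,::-1])
    print(n,calibration(n))
E
```

```text
pics
{'time_s': 0.0, 'joint_pos': [-74.439, 23.6, -0.731, 91.503, 0.321, 64.993, -4.709], 'dq': [-0.078, -0.01, -0.078, 0.01, -0.127, 0.125, 0.027], 'effort': [-0.0, -60.062, 0.683, -29.941, 0.014, 0.011, 0.0], 'ee_pos': [0.208, 0.589, 0.23], 'ee_rot': [[-0.943, 0.333, -0.0], [0.333, 0.943, -0.002], [-0.0, -0.002, -1.0]], 'wrist_force': [0.007, -1.071, 0.233], 'torque': [0.012, 0.001, 0.011], 'finger_force': 0.0, 'opening': 0.086}
scene {'fx': 431.61952541316344, 'fy': 431.61952541316344, 'cx': 286.42566137574676, 'cy': 208.67041310130662, 'k1': -0.10934024875334947, 'eye': array([1.08510722, 0.95345294, 1.06512005]), 'attitude': array([[-0.85866795, -0.31843066,  0.40161084],
       [ 0.51247835, -0.54479336,  0.66375156],
       [ 0.00743607,  0.77575905,  0.63098542]])}
top {'fx': 424.5412286208465, 'fy': 424.5412286208465, 'cx': 283.2534666630361, 'cy': 209.13370677835815, 'k1': -0.09523603925989205, 'eye': array([ 0.27026311, -0.00653368,  1.56726136]), 'attitude': array([[ 0.02394249,  0.98591262, -0.16553873],
       [-0.99960763,  0.02601741,  0.01037699],
       [ 0.01453769,  0.16522533,  0.98614869]])}
```

View pics/scene0.png

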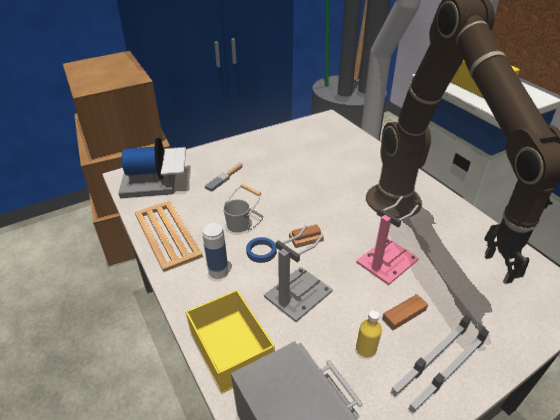

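View pics/top0.png

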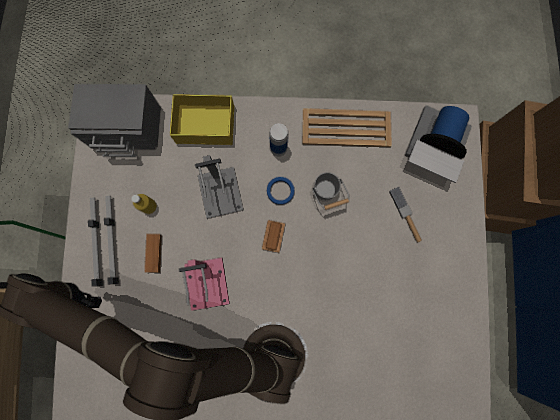

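Scene view: the grey hook is at about (290,270), the pink look-alike at (388,240), the pail at (237,215) and its wooden grip near (250,190). Top view: the pail is at (327,186), its grip at (336,205), the grey hook at (218,185) and the pink hook at (207,283).

Possible mix-ups, top view:
- **Hook:** grey (218,185), pink (207,283). The task names the grey one.
- **Grip (light wood):** bail grip (336,205), brush handle (411,228), sanding block (274,236), offcut (153,253). I choose the one on the pail.

Next come a close crop and the measurements.

```bash
cat > h.py <<'E'
import numpy as np,cv2
from workcell import sense,camera,calibration
C={n:calibration(n) for n in("scene","top")}
def rays(n,uv):
    c=C[n];uv=np.atleast_2d(np.float64(uv))
    K=np.array([[c['fx'],0,c['cx']],[0,c['fy'],c['cy']],[0,0,1]])
    q=cv2.undistortPoints(uv[:,None],K,np.array([c['k1'],0,0,0.]))[:,0]
    return np.c_[q[:,0],-q[:,1],-np.ones(len(q))]@c['attitude'].T   # depth 1 along axis
def lift(n,uv,d): return C[n]['eye']+rays(n,uv)*np.asarray(d).reshape(-1,1)
def onz(n,uv,z):
    r=rays(n,uv);e=C[n]['eye'];return e+r*((z-e[2])/r[:,2])[:,None]
def cloud(n,d):
    v,u=np.nonzero(d>0);return u,v,lift(n,np.c_[u,v],d[v,u])
def tri(uv1,uv2):
    A=[];b=[]
    for n,uv in(("scene",uv1),("top",uv2)):
        r=rays(n,uv)[0];r/=np.linalg.norm(r);P=np.eye(3)-np.outer(r,r);A.append(P);b.append(P@C[n]['eye'])
    A=np.vstack(A);b=np.hstack(b);x=np.linalg.lstsq(A,b,rcond=None)[0];return x,np.linalg.norm(A@x-b)
E
python3 - <<'E'
from h import *
S=np.load('pics/scene0.npz');T=np.load('pics/top0.npz')
a=cv2.resize(S['p'][165:245,200:290],None,fx=4.4,fy=4.4,interpolation=cv2.INTER_CUBIC)
b=cv2.resize(T['p'][160:230,300:370],None,fx=5,fy=5,interpolation=cv2.INTER_CUBIC)
W=np.zeros((360,760,3),np.uint8);W[:a.shape[0],:a.shape[1]]=a;W[:b.shape[0],400:400+b.shape[1]]=b
a=cv2.resize(S['p'][225:320,255:335],None,fx=4,fy=4,interpolation=cv2.INTER_CUBIC)
cv2.imwrite('pics/crop1.png',W[:,:,::-1])
for n,D in(("scene",S),("top",T)):
    u,v,P=cloud(n,D['d']);hsv=cv2.cvtColor(D['p'],cv2.COLOR_RGB2HSV)[v,u]
    # wood grip
    box=(u>235)&(u<270)&(v>175)&(v<235) if n=="scene" else (u>310)&(u<360)&(v>190)&(v<220)
    m=box&(hsv[:,1]>90)&(hsv[:,0]<25)&(P[:,2]>.03)
    print(n,'grip n',m.sum(),'uv',u[m].mean(),v[m].mean(),P[m].mean(0),P[m].min(0),P[m].max(0))
    q=np.c_[u[m],v[m]];print(cv2.minAreaRect(q.astype(np.float32)))
    # pail
    box=(u>215)&(u<262)&(v>190)&(v<240) if n=="scene" else (u>305)&(u<355)&(v>165)&(v<215)
    m=box&(P[:,2]>.083)&(P[:,2]<.095);(c,r)=cv2.minEnclosingCircle(P[m][:,:2].astype(np.float32));print('rim',m.sum(),c,r)
    # hook
    box=(u>255)&(u<340)&(v>220)&(v<325) if n=="scene" else (u>190)&(u<250)&(v>145)&(v<225)
    m=box&(P[:,2]>.20)&(P[:,2]<.26);print('prongs',m.sum(),cv2.minAreaRect(P[m][:,:2].astype(np.float32)))
    m=box&(P[:,2]>.008)&(P[:,2]<.018)&(hsv[:,1]<60);print('base',m.sum(),cv2.minAreaRect(P[m][:,:2].astype(np.float32)))
E
```

```text
scene grip n 66 uv 250.27272727272728 189.22727272727272 [ 0.54280952 -0.19980706  0.12437614] [ 0.52323614 -0.242752    0.11742893] [ 0.56237855 -0.16171029  0.13127228]
((249.9000244140625, 189.1999969482422), (19.677398681640625, 3.130495071411133), 26.56505012512207)
rim 108 (0.6038604974746704, -0.18049125373363495) 0.05990619584918022
prongs 485 ((0.6037122011184692, 0.21844235062599182), (0.1360601782798767, 0.08470985293388367), 16.333824157714844)
base 1409 ((0.5583025217056274, 0.1652459055185318), (0.3446232080459595, 0.2088789939880371), 54.78886032104492)
top grip n 94 uv 336.0425531914894 203.80851063829786 [ 0.53563748 -0.20390612  0.12643671] [ 0.51612834 -0.24526109  0.11895628] [ 0.55396354 -0.16253464  0.13410091]
((336.2500305175781, 203.75001525878906), (3.4785051345825195, 24.66576385498047), 71.56504821777344)
rim 97 (0.5996770858764648, -0.1819993406534195) 0.05845656618475914
prongs 330 ((0.5996327996253967, 0.2184268832206726), (0.13678131997585297, 0.08358199894428253), 14.707759857177734)
base 1219 ((0.6257043480873108, 0.22044609487056732), (0.2780758738517761, 0.21454671025276184), 0.3442850112915039)
```

View pics/crop1.png

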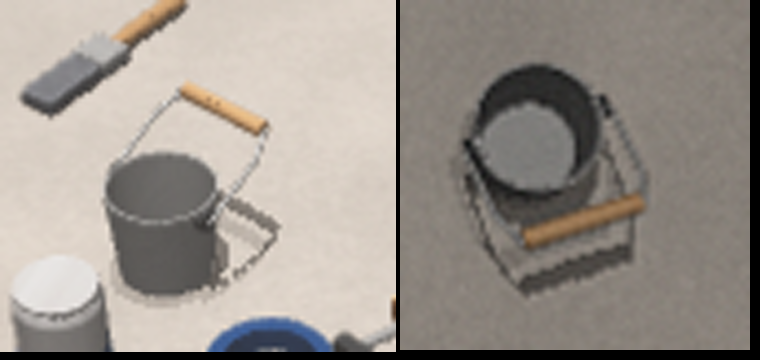

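The crop shows the pail upright. Its bail is raised about 0.5 rad towards the robot, with the wooden grip from about (185,90) to (265,128) in the left crop. It can't be confused with the brush. Next I refine the pail and hook fits.

```bash
cat >> h.py <<'E'
def pca(P):
    c=P.mean(0);_,s,V=np.linalg.svd(P-c,full_matrices=False);return c,V[0]
def rimfit(P,r=.048):
    from scipy.optimize import least_squares
    f=lambda p:np.hypot(P[:,0]-p[0],P[:,1]-p[1])-r
    return least_squares(f,P[:,:2].mean(0),loss='soft_l1',f_scale=.002)
E
python3 - <<'E'
from h import *
pr={}
for n in("scene","top"):
    D=np.load(f'pics/{n}0.npz');u,v,P=cloud(n,D['d']);hsv=cv2.cvtColor(D['p'],cv2.COLOR_RGB2HSV)[v,u]
    box=(u>235)&(u<270)&(v>175)&(v<235) if n=="scene" else (u>310)&(u<360)&(v>190)&(v<220)
    m=box&(hsv[:,1]>90)&(hsv[:,0]<25)&(P[:,2]>.03);c,a=pca(P[m]);print(n,'grip',c,a,'yaw of line',np.degrees(np.arctan(a[1]/a[0])),np.ptp((P[m]-c)@a))
    near=np.hypot(P[:,0]-.6,P[:,1]+.18)<.07
    m=near&(P[:,2]>.084)&(P[:,2]<.094)
    f=rimfit(P[m]);print('rim',f.x,m.sum(),np.abs(f.fun).mean())
    h=(np.hypot(P[:,0]-.6,P[:,1]-.21)<.16)
    m=h&(P[:,2]>.205)&(P[:,2]<.26);Q=P[m];pr[n]=Q
    a=np.radians(15);R=np.array([[np.cos(a),np.sin(a)],[-np.sin(a),np.cos(a)]])
    q=(Q[:,:2]-[.6,.21])@R.T
    b=((np.abs(P[:,2]-.012)<.004))&h;print('base z n',b.sum(), cv2.minAreaRect(P[b][:,:2].astype(np.float32)))
    for s in np.arange(-.10,.13,.015):
        k=(q[:,0]>=s)&(q[:,0]<s+.015)
        if k.sum(): print(round(s,3),k.sum(),'y',np.round(np.percentile(q[k,1],[0,25,50,75,100]),3),'z',np.round(np.percentile(Q[k,2],[5,50,95]),3))
E
```

```text
scene grip [ 0.54280952 -0.19980706  0.12437614] [-0.35737449  0.93384559 -0.01469308] yaw of line -69.05859154713242 0.08581931282912292
rim [ 0.61411131 -0.17472211] 90 0.003996087849437396
base z n 1379 ((0.5943254232406616, 0.2185913324356079), (0.1728350818157196, 0.14293935894966125), 14.552186012268066)
-0.07 10 y [-0.024 -0.02   0.037  0.039  0.042] z [0.232 0.234 0.236]
-0.055 35 y [-0.025 -0.02  -0.018  0.039  0.043] z [0.222 0.228 0.234]
-0.04 30 y [-0.023 -0.02   0.01   0.04   0.045] z [0.214 0.219 0.225]
-0.025 20 y [-0.024 -0.019  0.01   0.04   0.043] z [0.215 0.22  0.224]
-0.01 22 y [-0.023 -0.019  0.036  0.041  0.043] z [0.22  0.222 0.227]
0.005 25 y [-0.023 -0.019  0.038  0.041  0.043] z [0.222 0.226 0.229]
0.02 27 y [-0.025 -0.02  -0.016  0.04   0.044] z [0.224 0.23  0.232]
0.035 77 y [-0.034 -0.009  0.016  0.038  0.05 ] z [0.224 0.237 0.239]
0.05 150 y [-0.031 -0.004  0.019  0.03   0.05 ] z [0.215 0.231 0.239]
0.065 73 y [-0.003  0.005  0.013  0.019  0.023] z [0.207 0.225 0.235]
top grip [ 0.53563748 -0.20390612  0.12643671] [-0.34381862  0.9390024  -0.00795315] ya
[... 219 characters left out ...]

-0.07 20 y [-0.025 -0.021  0.035  0.039  0.042] z [0.229 0.233 0.237]
-0.055 17 y [-0.025 -0.022 -0.019  0.037  0.04 ] z [0.222 0.227 0.231]
-0.04 22 y [-0.025 -0.022  0.009  0.039  0.043] z [0.215 0.219 0.224]
-0.025 21 y [-0.025 -0.021  0.036  0.038  0.042] z [0.217 0.222 0.224]
-0.01 24 y [-0.025 -0.022  0.036  0.039  0.043] z [0.22  0.224 0.231]
0.005 23 y [-0.026 -0.021 -0.018  0.038  0.042] z [0.222 0.227 0.235]
0.02 26 y [-0.026 -0.022  0.009  0.038  0.042] z [0.226 0.231 0.236]
0.035 131 y [-0.034 -0.012  0.009  0.029  0.05 ] z [0.222 0.237 0.242]
0.05 38 y [-0.018  0.001  0.008  0.015  0.041] z [0.228 0.235 0.239]
0.065 7 y [-0.002  0.002  0.005  0.01   0.015] z [0.231 0.235 0.237]
```

```bash
cat >> h.py <<'E'
from scipy.spatial.transform import Rotation as Rn
def go(pos,ydir=None):
    """normalised shift/turn in tool axes from the present pose; tool down, tool y along yaw ydir (deg)"""
    s=sense();R=np.array(s['ee_rot']);p=np.array(s['ee_pos'])
    out=R.T@(np.array(pos)-p)/.3
    t=np.zeros(3)
    if ydir is not None:
        a=np.radians(ydir);y=np.array([np.cos(a),np.sin(a),0]);z=np.array([0,0,-1.]);G=np.c_[np.cross(y,z),y,z]
        t=Rn.from_matrix(R.T@G).as_rotvec()/.5
    print('shift',out.round(3),'turn',t.round(3));return out,t
E
python3 - <<'E'
from h import *
print('can top',onz('top',(279,130),.19),'glue',onz('top',(140,200),.15),'pink',onz('top',(207,283),.01),'tape',onz('top',(280,190),.02),'block',onz('top',(274,236),.03))
go((.40,.25,.40));go((.539,-.202,.30),20.5)
E
```

```text
can top [[7.74358324e-01 7.38780726e-06 1.90000000e-01]] glue [[0.52690038 0.468921   0.15      ]] pink [[0.25286827 0.24701869 0.01      ]] tape [[ 0.60190265 -0.00897146  0.02      ]] block [[0.42846992 0.00853629 0.03      ]]
shift [-0.979 -0.853 -0.564] turn [0. 0. 0.]
shift [-1.918 -2.118 -0.228] turn [-3.000e-03  1.000e-03  1.746e+00]
```

>>> apply_moves --plan '[[[0,0,-0.3],[0,0,0],0],[[-0.1,-0.1,-0.55],[0,0,0.2],0.3],[[-0.98,-0.85,-0.56],[0,0,0.87],0.3],[[-0.98,-0.85,-0.56],[0,0,0.87],0.3],[[-0.98,-0.85,-0.56],[0,0,0.87],0.3],[[-0.98,-0.85,-0.56],[0,0,0.87],0.3],[[-0.98,-0.85,-0.56],[0,0,0.87],0.3],[[-0.98,-0.85,-0.56],[0,0,0.87],0.3],[[-0.98,-0.85,-0.56],[0,0,0.87],0.3],[[-0.98,-0.85,-0.56],[0,0,0.87],0.3]]'

```text
time_s: 1.35
ee_pos: [0.4001, 0.2512, 0.399]
ee_rot: [[-0.715, 0.7, -0.001], [0.7, 0.715, 0.0], [0.001, -0.0, -1.0]]
wrist_force: [0.1, 0.9, -0.3]
opening: 0.0298
finger_force: 0.0
```

Run:
```python
from h import *
go((.54,.0,.33),20.5);go((.538,-.202,.25),20.5)
```

```text
shift [-0.919 -0.272  0.23 ] turn [-0.001 -0.001  0.877]
shift [-1.386 -0.758  0.496] turn [-0.001 -0.001  0.877]
```

>>> apply_moves --plan '[[[-0.92,-0.27,0.23],[0,0,0.877],0.3],[[-0.92,-0.27,0.23],[0,0,0.877],0.3],[[-0.92,-0.27,0.23],[0,0,0.877],0.3],[[-0.92,-0.27,0.23],[0,0,0.877],0.3],[[-0.92,-0.27,0.23],[0,0,0.877],0.3],[[-0.92,-0.27,0.23],[0,0,0.877],0.3],[[-0.92,-0.27,0.23],[0,0,0.877],0.3]]'

```text
time_s: 2.22
ee_pos: [0.5409, 0.002, 0.3297]
ee_rot: [[-0.352, 0.936, -0.001], [0.936, 0.352, 0.0], [0.001, -0.001, -1.0]]
wrist_force: [0.8, 0.7, 0.3]
opening: 0.0297
finger_force: 0.0
```

Run:
```python
from h import *
go((.538,-.202,.18),20.5)
```

```text
shift [-0.633 -0.248  0.499] turn [-0.003 -0.002  0.004]
```

>>> apply_moves --plan '[[[-0.2,-0.08,0.1],[0,0,0],0.3],[[-0.4,-0.16,0.2],[0,0,0],0.3],[[-0.55,-0.22,0.35],[0,0,0],0.3],[[-0.63,-0.25,0.45],[0,0,0],0.3],[[-0.633,-0.248,0.5],[0,0,0],0.3],[[-0.633,-0.248,0.5],[0,0,0],0.3]]'

```text
time_s: 2.98
ee_pos: [0.5381, -0.2014, 0.1794]
ee_rot: [[-0.352, 0.936, -0.002], [0.936, 0.352, 0.002], [0.002, -0.001, -1.0]]
wrist_force: [0.9, 0.6, 0.5]
opening: 0.0298
finger_force: 0.0
```

Run:
```python
from h import *
S,d=camera('scene');T,_=camera('top')
a=cv2.resize(S[130:245,200:290],None,fx=4.4,fy=4.4,interpolation=cv2.INTER_CUBIC)
b=cv2.resize(T[150:240,300:380],None,fx=5,fy=5,interpolation=cv2.INTER_CUBIC)
W=np.zeros((510,800,3),np.uint8);W[:a.shape[0],:a.shape[1]]=a;W[:b.shape[0],400:400+b.shape[1]]=b
cv2.imwrite('pics/crop2.png',W[:,:,::-1]);s=sense();print(s['ee_pos'])
```

```text
[ 0.53911385 -0.20172937  0.18122099]
```

View pics/crop2.png

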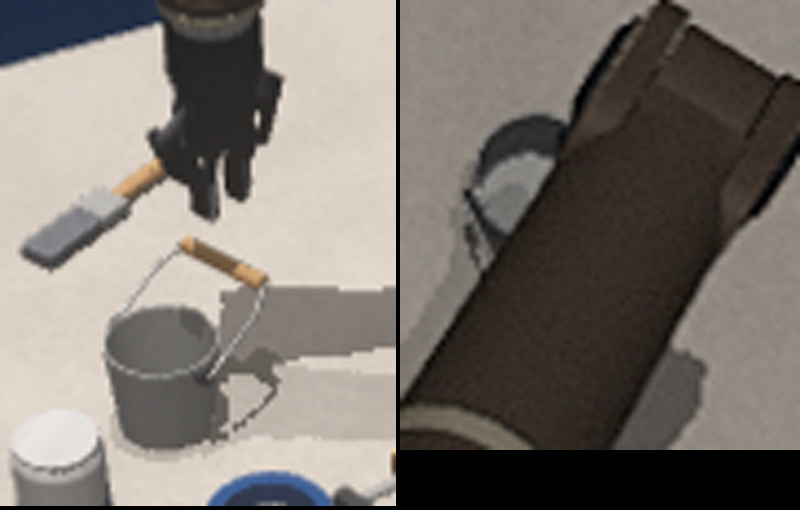

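The fingers straddle the grip: tips at about (205,215) and (238,198), grip centre at (225,262) below their midpoint. I descend so the grip sits loosely between the fingers.

>>> apply_moves --plan '[[[0,0,0.1],[0,0,0],0.3],[[0,0,0.2],[0,0,0],0.3],[[0,0,0.26],[0,0,0],0.3],[[0,0,0.26],[0,0,0],0.3],[[0,0,0.26],[0,0,0],0.4],[[0,0,0.26],[0,0,0],0.4]]' --grip_force 20

```text
time_s: 3.82
ee_pos: [0.5386, -0.2042, 0.1034]
ee_rot: [[-0.35, 0.937, 0.002], [0.937, 0.35, -0.0], [-0.001, 0.002, -1.0]]
wrist_force: [-0.1, -0.3, -0.5]
opening: 0.0259
finger_force: 0.0
```

>>> apply_moves --plan '[[[0,0.018,-0.016],[0,0,0],0.4],[[0,0.036,-0.033],[0,0,0],0.4],[[0,0.05,-0.05],[0,0,0],0.4],[[0,0.062,-0.066],[0,0,0],0.4],[[0,0.077,-0.08],[0,0,0],0.4],[[0,0.092,-0.095],[0,0,0],0.4],[[0,0.109,-0.107],[0,0,0],0.4],[[0,0.126,-0.119],[0,0,0],0.4],[[0,0.145,-0.129],[0,0,0],0.4],[[0,0.164,-0.138],[0,0,0],0.4]]'

```text
time_s: 5.08
ee_pos: [0.5844, -0.1866, 0.1439]
ee_rot: [[-0.35, 0.937, 0.0], [0.937, 0.35, 0.0], [-0.0, 0.0, -1.0]]
wrist_force: [-1.2, -1.2, 1.8]
opening: 0.0255
finger_force: 0.8
```

Run:
```python
from h import *
S,d=camera('scene');np.savez('pics/s3.npz',p=S,d=d)
a=cv2.resize(S[130:245,190:290],None,fx=5,fy=5,interpolation=cv2.INTER_CUBIC)
cv2.imwrite('pics/crop3.png',a[:,:,::-1]);s=sense();print(s['ee_pos'],s['wrist_force'])
```

```text
[ 0.58531543 -0.18619947  0.14419397] [-0.50912886  0.03260269  1.3451483 ]
```

View pics/crop3.png

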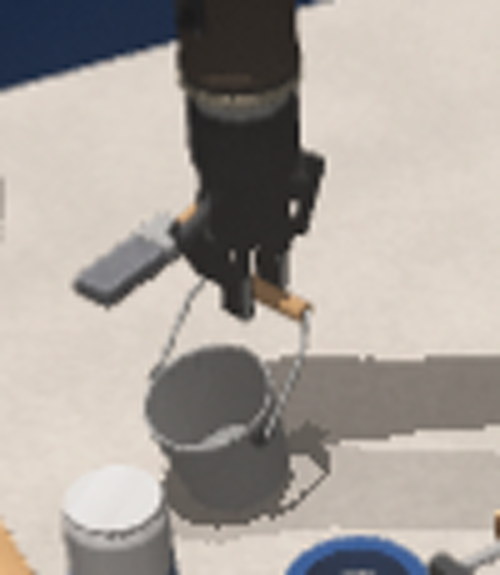

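The pail is leaning: its rim ellipse at about (210,395) is tilted away from the robot. I'll measure the tilt, then back off.

```bash
cat >> h.py <<'E'
def grip(n,p,d,lo=(.48,-.27,.09),hi=(.72,-.1,.3)):
    u,v,P=cloud(n,d);hsv=cv2.cvtColor(p,cv2.COLOR_RGB2HSV)[v,u]
    m=(P>lo).all(1)&(P<hi).all(1)&(hsv[:,1]>90)&(hsv[:,0]<25);return m.sum(),P[m]
def tilt(n,p,d,c=(.612,-.175)):
    """upper rim of the pail: plane normal by tilt, from the cylinder wall cloud's top edge"""
    u,v,P=cloud(n,d);hsv=cv2.cvtColor(p,cv2.COLOR_RGB2HSV)[v,u]
    m=(np.hypot(P[:,0]-c[0],P[:,1]-c[1])<.075)&(P[:,2]>.012)&(P[:,2]<.13)&(hsv[:,1]<70);return P[m]
E
python3 - <<'E'
from h import *
for f in('pics/scene0.npz','pics/s3.npz'):
    D=np.load(f);P=tilt('scene',D['p'],D['d'])
    x=np.array([.936,.352]);y=np.array([-.352,.936]);q=np.c_[(P[:,:2]-[.612,-.175])@x,(P[:,:2]-[.612,-.175])@y,P[:,2]]
    for s in np.arange(-.06,.075,.012):
        k=(q[:,0]>=s)&(q[:,0]<s+.012)
        if k.sum():print(round(s,3),k.sum(),np.percentile(q[k,2],[2,95,100]).round(3),end=' | ')
    n,G=grip('scene',D['p'],D['d']);print('\ngrip',n,G.mean(0),G.min(0),G.max(0))
E
```

```text
-0.06 4 [0.07  0.108 0.108] | -0.048 102 [0.033 0.103 0.107] | -0.036 97 [0.02  0.094 0.1  ] | -0.024 77 [0.021 0.093 0.096] | -0.012 70 [0.022 0.086 0.088] | -0.0 77 [0.016 0.086 0.091] | 0.012 66 [0.016 0.086 0.091] | 0.024 82 [0.013 0.086 0.089] | 0.036 135 [0.014 0.085 0.09 ] | 0.048 12 [0.067 0.089 0.09 ] | 
grip 66 [ 0.54280952 -0.19980706  0.12437614] [ 0.52323614 -0.242752    0.11742893] [ 0.56237855 -0.16171029  0.13127228]
-0.036 24 [0.024 0.066 0.068] | -0.024 125 [0.019 0.105 0.127] | -0.012 113 [0.013 0.123 0.129] | -0.0 106 [0.016 0.109 0.114] | 0.012 90 [0.017 0.099 0.104] | 0.024 88 [0.013 0.093 0.097] | 0.036 82 [0.014 0.089 0.091] | 0.048 72 [0.024 0.085 0.088] | 0.06 41 [0.055 0.085 0.087] | 0.072 1 [0.08 0.08 0.08] | 
grip 41 [ 0.57943619 -0.16579525  0.16132832] [ 0.56348058 -0.19368634  0.15001891] [ 0.63378914 -0.14077131  0.24700105]
```

The rear finger jammed against the grip and leaned the pail instead of swinging the bail. I retrace the path gently to set the pail back down.

>>> apply_moves --plan '[[[0,-0.019,0.009],[0,0,0],0.4],[[0,-0.038,0.019],[0,0,0],0.4],[[0,-0.055,0.031],[0,0,0],0.4],[[0,-0.072,0.043],[0,0,0],0.4],[[0,-0.087,0.058],[0,0,0],0.4],[[0,-0.102,0.072],[0,0,0],0.4],[[0,-0.114,0.088],[0,0,0],0.4],[[0,-0.128,0.105],[0,0,0],0.35],[[0,-0.146,0.122],[0,0,0],0.3],[[0,-0.16,0.138],[0,0,0],0.3],[[0,-0.16,0.138],[0,0,0],0.3]]'

```text
time_s: 6.5
ee_pos: [0.5386, -0.2036, 0.1019]
ee_rot: [[-0.35, 0.937, -0.001], [0.937, 0.35, 0.0], [0.0, -0.0, -1.0]]
wrist_force: [0.6, 1.2, -0.8]
opening: 0.0298
finger_force: 0.0
```

Run:
```python
from h import *
S,d=camera('scene');np.savez('pics/s4.npz',p=S,d=d)
a=cv2.resize(S[130:245,190:290],None,fx=5,fy=5,interpolation=cv2.INTER_CUBIC)
cv2.imwrite('pics/crop4.png',a[:,:,::-1]);s=sense();print(s['ee_pos'],s['wrist_force'],s['joint_pos'])
P=tilt('scene',S,d)
x=np.array([.936,.352]);q=np.c_[(P[:,:2]-[.612,-.175])@x,P[:,2]]
for t in np.arange(-.06,.075,.012):
    k=(q[:,0]>=t)&(q[:,0]<t+.012)
    if k.sum():print(round(t,3),k.sum(),np.percentile(q[k,1],[2,95,100]).round(3),end=' | ')
m=(P[:,2]>.084)&(P[:,2]<.094);f=rimfit(P[m]);print('\nrim',f.x)
n,G=grip('scene',S,d);print(n,G.mean(0),G.min(0),G.max(0))
```

```text
[ 0.53896129 -0.20359827  0.10219568] [0.59152428 0.41295189 0.41835836] [ -8.21409912  29.93361277  32.70837542 107.44767019 -21.05130733
  48.67331927  55.62000799]
-0.06 37 [0.106 0.129 0.13 ] | -0.048 112 [0.031 0.109 0.121] | -0.036 102 [0.02  0.104 0.113] | -0.024 73 [0.019 0.097 0.1  ] | -0.012 68 [0.018 0.089 0.093] | -0.0 78 [0.019 0.085 0.089] | 0.012 63 [0.014 0.089 0.092] | 0.024 71 [0.016 0.085 0.088] | 0.036 139 [0.014 0.086 0.089] | 0.048 14 [0.049 0.091 0.092] | 
rim [ 0.61508085 -0.1743557 ]
32 [ 0.54103161 -0.17456597  0.13673816] [ 0.53078436 -0.19733243  0.13095559] [ 0.5490164  -0.15734939  0.14390547]
```

View pics/crop4.png

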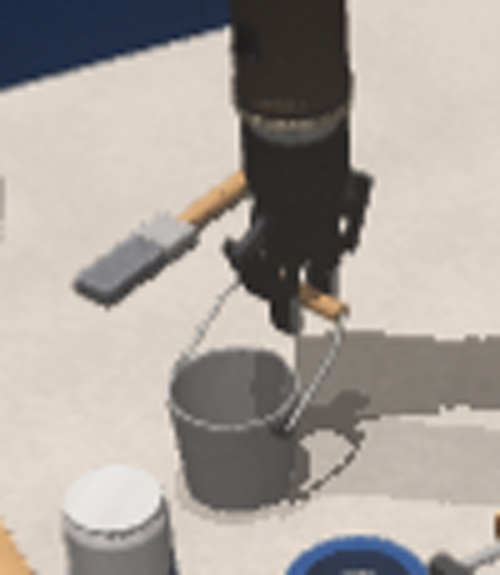

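The pail stands upright again in its old place, rim centre at about (232,385) in the crop. The bail has come up a little, to about 0.63 rad. I push again with the fingers rising faster than the grip, so friction helps the swing, and check halfway.

>>> apply_moves --plan '[[[0,0.01,0],[0,0,0],0.4],[[0,0.026,0],[0,0,0],0.4],[[0,0.035,-0.01],[0,0,0],0.4],[[0,0.047,-0.028],[0,0,0],0.4],[[0,0.058,-0.045],[0,0,0],0.4],[[0,0.072,-0.063],[0,0,0],0.4],[[0,0.086,-0.079],[0,0,0],0.4],[[0,0.1,-0.092],[0,0,0],0.4],[[0,0.114,-0.105],[0,0,0],0.4]]'

```text
time_s: 7.68
ee_pos: [0.5713, -0.1915, 0.134]
ee_rot: [[-0.35, 0.937, -0.0], [0.937, 0.35, 0.0], [0.0, -0.0, -1.0]]
wrist_force: [0.0, -0.8, -0.9]
opening: 0.0257
finger_force: 0.2
```

```bash
cat > chk.py <<'E'
from h import *
import sys
S,d=camera('scene');np.savez(f'pics/{sys.argv[1]}.npz',p=S,d=d)
a=cv2.resize(S[130:245,190:290],None,fx=5,fy=5,interpolation=cv2.INTER_CUBIC)
cv2.imwrite(f'pics/{sys.argv[1]}.png',a[:,:,::-1]);s=sense();print(s['ee_pos'],s['wrist_force'])
P=tilt('scene',S,d)
x=np.array([.936,.352]);q=np.c_[(P[:,:2]-[.6125,-.175])@x,P[:,2]]
for t in np.arange(-.06,.085,.012):
    k=(q[:,0]>=t)&(q[:,0]<t+.012)
    if k.sum():print(round(t,3),k.sum(),np.percentile(q[k,1],[2,95,100]).round(3),end=' | ')
n,G=grip('scene',S,d);g=G.mean(0);print('\n',n,g,'grip surf x,z in pail',(g[:2]-[.6125,-.175])@x,np.median(G[:,2]))
E
python3 chk.py c5
```

```text
[ 0.57203975 -0.19127687  0.13450137] [-0.47286883  0.06504428  0.84461206]
-0.06 1 [0.078 0.078 0.078] | -0.048 101 [0.033 0.088 0.094] | -0.036 89 [0.021 0.121 0.13 ] | -0.024 84 [0.019 0.116 0.123] | -0.012 76 [0.021 0.096 0.101] | -0.0 81 [0.016 0.087 0.09 ] | 0.012 66 [0.014 0.086 0.087] | 0.024 74 [0.015 0.087 0.089] | 0.036 136 [0.014 0.086 0.091] | 0.048 9 [0.049 0.089 0.089] | 
 41 [ 0.56829801 -0.17049801  0.16279556] grip surf x,z in pail -0.039788360992197756 0.15981590429808856
```

The pail stays flat this time (rim at 0.087 all round) and the bail is near 1.0 rad. I continue to upright.

>>> apply_moves --plan '[[[0,0.016,-0.011],[0,0,0],0.4],[[0,0.032,-0.021],[0,0,0],0.4],[[0,0.05,-0.029],[0,0,0],0.4],[[0,0.07,-0.037],[0,0,0],0.4],[[0,0.09,-0.043],[0,0,0],0.4],[[0,0.112,-0.047],[0,0,0],0.4],[[0,0.137,-0.05],[0,0,0],0.4],[[0,0.162,-0.05],[0,0,0],0.4],[[0,0.162,-0.05],[0,0,0],0.4]]'

```text
time_s: 8.85
ee_pos: [0.6171, -0.1741, 0.1485]
ee_rot: [[-0.351, 0.936, 0.0], [0.936, 0.351, 0.0], [0.0, 0.0, -1.0]]
wrist_force: [-0.3, 0.9, -0.2]
opening: 0.0255
finger_force: 0.0
```

```bash
python3 chk.py c6
```

```text
[ 0.61669319 -0.17439938  0.14853708] [-0.71056521 -0.40122234  0.50483853]
-0.048 93 [0.032 0.086 0.089] | -0.036 89 [0.019 0.088 0.091] | -0.024 68 [0.017 0.086 0.089] | -0.012 61 [0.014 0.086 0.122] | -0.0 102 [0.017 0.12  0.13 ] | 0.012 61 [0.016 0.084 0.09 ] | 0.024 73 [0.014 0.087 0.088] | 0.036 142 [0.016 0.086 0.092] | 0.048 8 [0.07  0.088 0.088] | 
 42 [ 0.61181465 -0.15192509  0.17266277] grip surf x,z in pail 0.0074808811151796705 0.17273449768690108
```

View pics/c6.png

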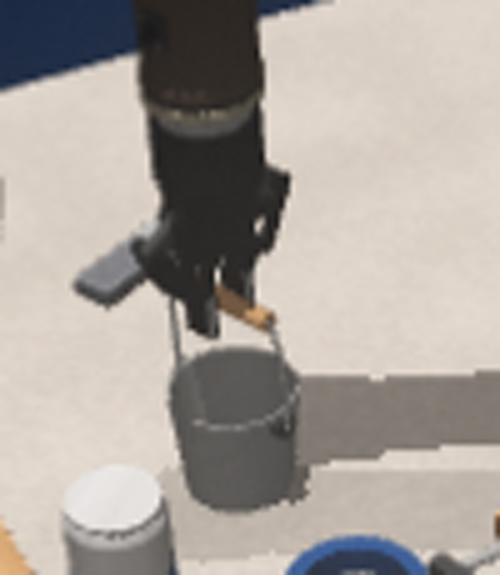

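The bail is upright over the pail: wires vertical at about (178,330) and (278,345), grip end at (262,318). The pail is still flat on the bench. I close on the grip and then lift.

>>> apply_moves --plan '[[[0,-0.01,0],[0,0,0],0.4],[[0,-0.01,0],[0,0,0],0.5],[[0,-0.01,0],[0,0,0],0.55],[[0,-0.01,0],[0,0,0],0.6],[[0,-0.01,0],[0,0,0],0.65],[[0,-0.01,0],[0,0,0],0.8],[[0,-0.01,0],[0,0,0],1],[[0,-0.01,0],[0,0,0],1],[[0,-0.01,0],[0,0,0],1]]' --grip_force 50

```text
time_s: 10.02
ee_pos: [0.6138, -0.1757, 0.1489]
ee_rot: [[-0.35, 0.937, 0.0], [0.937, 0.35, 0.0], [-0.0, 0.0, -1.0]]
wrist_force: [0.1, 0.5, 3.5]
opening: 0.0145
finger_force: 48.7
```

```bash
python3 chk.py c7
```

```text
[ 0.61379491 -0.17569984  0.14896596] [0.20871787 0.23986264 4.40333723]
-0.048 92 [0.035 0.086 0.093] | -0.036 84 [0.02  0.087 0.09 ] | -0.024 66 [0.022 0.086 0.091] | -0.012 71 [0.019 0.094 0.126] | -0.0 92 [0.022 0.124 0.13 ] | 0.012 65 [0.015 0.088 0.089] | 0.024 79 [0.013 0.087 0.089] | 0.036 137 [0.015 0.087 0.089] | 0.048 9 [0.049 0.088 0.088] | 
 33 [ 0.60972789 -0.14671247  0.17195973] grip surf x,z in pail 0.007362511984871703 0.17269564945952764
```

>>> apply_moves --plan '[[[0,0,-0.007],[0,0,0],1],[[0,0,-0.02],[0,0,0],1],[[0,0,-0.045],[0,0,0],1],[[0,0,-0.08],[0,0,0],1],[[0,0,-0.12],[0,0,0],1],[[0,0,-0.165],[0,0,0],1],[[0,0,-0.21],[0,0,0],1],[[0,0,-0.26],[0,0,0],1],[[0,0,-0.305],[0,0,0],1],[[0,0,-0.34],[0,0,0],1],[[0,0,-0.365],[0,0,0],1],[[0,0,-0.38],[0,0,0],1]]'

```text
time_s: 11.58
ee_pos: [0.6137, -0.1757, 0.2631]
ee_rot: [[-0.35, 0.937, 0.0], [0.937, 0.35, 0.0], [0.0, 0.0, -1.0]]
wrist_force: [-0.4, 0.1, -4.6]
opening: 0.0145
finger_force: 48.8
```

Run:
```python
from h import *
s=sense();print(s['ee_pos'],s['wrist_force'],s['opening'])
go((.52,.0,.263),17.5);go((.466,.184,.263),15)
```

```text
[ 0.61371123 -0.17568357  0.26309469] [-0.37643286  0.09746748 -4.58794453] 0.014453578094582047
shift [ 0.658 -0.088  0.   ] turn [ 0.    -0.     0.104]
shift [ 1.295 -0.042  0.   ] turn [ 0.    -0.     0.191]
```

>>> apply_moves --plan '[[[0.01,0,0],[0,0,0],1],[[0.035,-0.005,0],[0,0,0.01],1],[[0.075,-0.01,0],[0,0,0.02],1],[[0.13,-0.017,0],[0,0,0.03],1],[[0.19,-0.025,0],[0,0,0.04],1],[[0.26,-0.033,0],[0,0,0.05],1],[[0.33,-0.042,0],[0,0,0.06],1],[[0.4,-0.051,0],[0,0,0.07],1],[[0.47,-0.06,0],[0,0,0.08],1],[[0.54,-0.07,0],[0,0,0.09],1],[[0.61,-0.08,0],[0,0,0.1],1],[[0.68,-0.088,0],[0,0,0.1],1]]'

```text
time_s: 13.08
ee_pos: [0.5166, 0.0076, 0.2629]
ee_rot: [[-0.303, 0.953, 0.0], [0.953, 0.303, 0.001], [0.001, 0.0, -1.0]]
wrist_force: [-0.2, 0.2, -4.6]
opening: 0.0142
finger_force: 48.8
```

Run:
```python
from h import *
s=sense();print(s['ee_pos'])
go((.466,.184,.263),15)
```

```text
[0.51657869 0.00762762 0.26294041]
shift [0.611 0.018 0.   ] turn [ 0.001 -0.001  0.093]
```

>>> apply_moves --plan '[[[0.06,0,0],[0,0,0.01],1],[[0.12,0.004,0],[0,0,0.02],1],[[0.18,0.006,0],[0,0,0.03],1],[[0.24,0.008,0],[0,0,0.04],1],[[0.3,0.01,0],[0,0,0.05],1],[[0.36,0.011,0],[0,0,0.06],1],[[0.42,0.012,0],[0,0,0.07],1],[[0.48,0.014,0],[0,0,0.08],1],[[0.53,0.016,0],[0,0,0.085],1],[[0.57,0.017,0],[0,0,0.09],1],[[0.6,0.018,0],[0,0,0.093],1],[[0.611,0.018,0],[0,0,0.093],1]]'

```text
time_s: 14.58
ee_pos: [0.4671, 0.183, 0.2627]
ee_rot: [[-0.258, 0.966, -0.0], [0.966, 0.258, 0.0], [0.0, -0.0, -1.0]]
wrist_force: [-0.5, -0.4, -4.4]
opening: 0.0149
finger_force: 48.8
```

```bash
cat > hk.py <<'E'
from h import *
import sys
S,d=camera('scene');T,dt=camera('top');np.savez(f'pics/{sys.argv[1]}.npz',p=S,d=d,T=T,dt=dt)
a=cv2.resize(S[170:310,235:365],None,fx=4,fy=4,interpolation=cv2.INTER_CUBIC)
cv2.imwrite(f'pics/{sys.argv[1]}.png',a[:,:,::-1])
print(sense()['ee_pos'],sense()['wrist_force'])
E
python3 hk.py k1
python3 - <<'E'
from h import *
# prong axes: vertical V apex and lateral centre, tips, from the undisturbed first pictures
A=np.radians(15)
for n in("scene","top"):
    D=np.load(f'pics/{n}0.npz');u,v,P=cloud(n,D['d'])
    m=(np.hypot(P[:,0]-.6,P[:,1]-.21)<.16)&(P[:,2]>.205)&(P[:,2]<.245);P=P[m]
    x=np.array([np.cos(A),np.sin(A)]);y=np.array([-x[1],x[0]]);q=np.c_[(P[:,:2]-[.567,.211])@x,(P[:,:2]-[.567,.211])@y,P[:,2]]
    c=[]
    for lo,hi in((-.045,-.015),(.015,.045)):
        k=(q[:,1]>lo)&(q[:,1]<hi)&(q[:,0]<.055);f=np.polyfit(q[k,0],q[k,1],1);c.append(f);print(n,'prong slope deg',np.degrees(f[0]),'y at seat',f[1],'tip x',np.sort(q[k,0])[:4].round(4))
    k=(q[:,0]<-.005)&(abs(q[:,1])<.05);f1=np.polyfit(q[k,0],q[k,2],1);k=(q[:,0]>.01)&(q[:,0]<.055)&(abs(q[:,1])<.05);f2=np.polyfit(q[k,0],q[k,2],1)
    print('V apex x',(f2[1]-f1[1])/(f1[0]-f2[0]),f1,f2)
E
```

```text
[0.46725039 0.18253548 0.26274477] [-0.10282708  0.54877155 -5.05801595]
scene prong slope deg 0.24901816705271965 y at seat -0.02965796958982875 tip x [-0.03   -0.0293 -0.0288 -0.0257]
scene prong slope deg 0.6434026662849509 y at seat 0.030343704795606545 tip x [-0.0314 -0.0281 -0.0273 -0.0253]
V apex x 0.0022449176045652077 [-0.55255379  0.21872492] [0.20215511 0.21703066]
top prong slope deg 0.004927102646666306 y at seat -0.031318330319664536 tip x [-0.0351 -0.0341 -0.0317 -0.0316]
top prong slope deg 0.2112766647681234 y at seat 0.02901191431024491 tip x [-0.0348 -0.0341 -0.0334 -0.0315]
V apex x 0.0004523364545276231 [-0.49771055  0.2187724 ] [0.20912636 0.21845267]
```

View pics/k1.png

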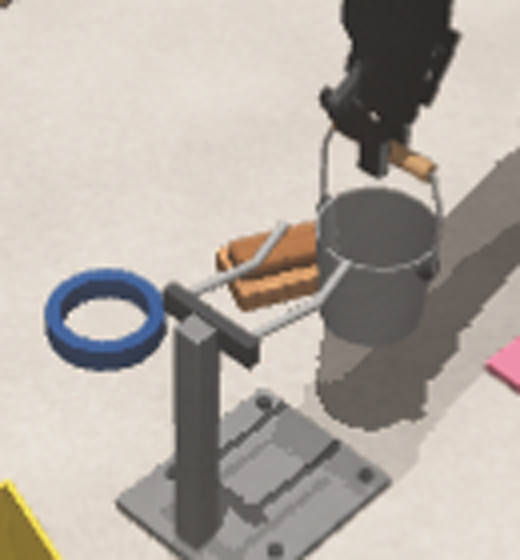

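The pail hangs upright from the gripper, rim at about (380,230) in the crop. It is level with the prong tips at (285,228) and (345,265) and in front of them. A quick lateral check, then in.

Run:
```python
from h import *
D=np.load('pics/k1.npz');y=np.array([-.259,.966])
for n,p,d in(("scene",D['p'],D['d']),("top",D['T'],D['dt'])):
    u,v,P=cloud(n,d);m=(np.hypot(P[:,0]-.466,P[:,1]-.183)<.066)&(P[:,2]>.196)&(P[:,2]<.208)
    if m.sum()>10: print(n,m.sum(),rimfit(P[m]).x)
    k,G=grip(n,p,d,(.40,.1,.25),(.54,.26,.31));print(n,'grip y range',((G[:,:2]-[.4672,.1828])@y).min() if k else 0,((G[:,:2]-[.4672,.1828])@y).max() if k else 0,'z',np.median(G[:,2]) if k else 0)
go((.567,.211,.263),15.2)
```

```text
scene 128 [0.46748479 0.18392361]
scene grip y range -0.04038299453455353 0.04440043641545788 z 0.2855992545235183
top 36 [0.46328396 0.18183291]
top grip y range -0.04408823991472973 -0.02550054178448828 z 0.2888163067781302
shift [ 0.006  0.346 -0.001] turn [-0.     0.    -0.008]
```

>>> apply_moves --plan '[[[0,0.006,0],[0,0,0],1],[[0,0.02,0],[0,0,0],1],[[0,0.045,0],[0,0,0],1],[[0,0.08,0],[0,0,0],1],[[0,0.12,0],[0,0,0],1],[[0,0.16,0],[0,0,0],1],[[0.003,0.2,0],[0,0,0],1],[[0.006,0.24,0],[0,0,-0.008],1],[[0.006,0.28,0],[0,0,-0.008],1],[[0.006,0.31,0],[0,0,-0.008],1],[[0.006,0.335,0],[0,0,-0.008],1],[[0.006,0.346,0],[0,0,-0.008],1]]'

```text
time_s: 16.18
ee_pos: [0.5674, 0.2111, 0.2627]
ee_rot: [[-0.262, 0.965, -0.0], [0.965, 0.262, -0.0], [-0.0, -0.0, -1.0]]
wrist_force: [0.5, 0.8, -4.7]
opening: 0.0143
finger_force: 48.8
```

Run:
```python
from h import *
go((.567,.211,.209),15.2);print(sense()['ee_pos'],sense()['wrist_force'])
```

```text
shift [ 0.    -0.001  0.179] turn [-0.     0.    -0.001]
[0.56743748 0.21108777 0.26269657] [ 0.45672288  0.80283632 -4.66259581]
```

>>> apply_moves --plan '[[[0,0,0.01],[0,0,0],1],[[0,0,0.03],[0,0,0],1],[[0,0,0.055],[0,0,0],1],[[0,0,0.08],[0,0,0],1],[[0,0,0.105],[0,0,0],1],[[0,0,0.13],[0,0,0],1],[[0,0,0.15],[0,0,0],1],[[0,0,0.163],[0,0,0],1],[[0,0,0.17],[0,0,0],1],[[0,0,0.173],[0,0,0],1],[[0,0,0.173],[0,0,0],1]]'

```text
time_s: 17.55
ee_pos: [0.5672, 0.211, 0.211]
ee_rot: [[-0.262, 0.965, 0.0], [0.965, 0.262, 0.0], [0.0, 0.0, -1.0]]
wrist_force: [0.3, 0.3, -4.8]
opening: 0.0145
finger_force: 48.8
```

```bash
python3 hk.py k2
```

```text
[0.56718858 0.21106375 0.21107828] [-1.07798124  0.88055504 -5.26820274]
```

View pics/k2.png

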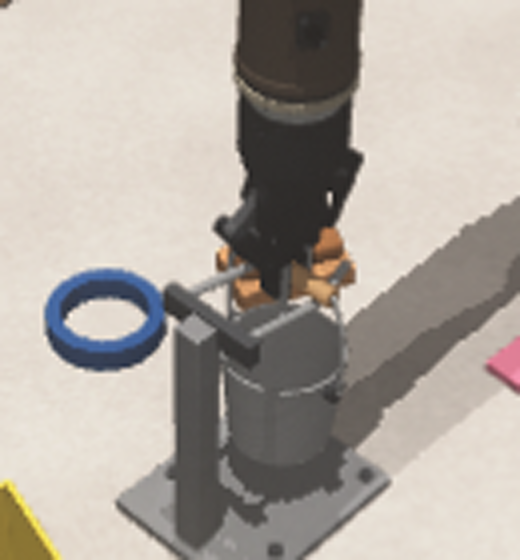

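The pail hangs under the hook with both prongs through the bail: prong tips at about (310,310) and (240,270), pail at (285,390). I lower the last few millimetres until the weight transfers.

>>> apply_moves --plan '[[[0,0,0.003],[0,0,0],1],[[0,0,0.006],[0,0,0],1],[[0,0,0.009],[0,0,0],1],[[0,0,0.009],[0,0,0],1]]'

```text
time_s: 18.15
ee_pos: [0.5678, 0.2113, 0.2089]
ee_rot: [[-0.262, 0.965, 0.002], [0.965, 0.262, 0.001], [0.0, 0.002, -1.0]]
wrist_force: [-0.1, -0.3, 2.2]
opening: 0.0143
finger_force: 49.4
```

>>> apply_moves --plan '[[[0,0,0],[0,0,0],0.64],[[0,0,0],[0,0,0],0.58],[[0,0,0],[0,0,0],0.5],[[0,0,0],[0,0,0],0.4],[[0,0,0],[0,0,0],0.25],[[0,0,0],[0,0,0],0.1],[[0,0,0],[0,0,0],0.1]]' --grip_force 20

```text
time_s: 19.02
ee_pos: [0.5671, 0.211, 0.2082]
ee_rot: [[-0.262, 0.965, -0.0], [0.965, 0.262, 0.0], [0.0, 0.0, -1.0]]
wrist_force: [0.4, 0.2, -0.6]
opening: 0.0386
finger_force: 0.0
```

```bash
python3 hk.py k3
```

```text
[0.56707828 0.21100162 0.20817845] [-0.103815   -0.48746689  0.14413247]
```

View pics/k3.png

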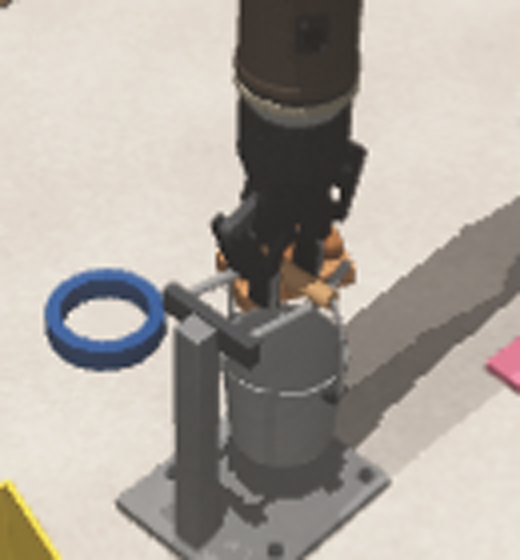

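The fingers are open clear of the grip, which lies across both prongs at about (310,282), and the pail hangs straight. I withdraw upward and let it settle.

>>> apply_moves --plan '[[[0,0,-0.03],[0,0,0],0.1],[[0,0,-0.08],[0,0,0],0.1],[[0,0,-0.15],[0,0,0],0.1],[[0,0,-0.25],[0,0,0],0.1],[[0,0,-0.4],[0,0,0],0.1],[[0,0,-0.5],[0,0,0],0.1],[[0,0,-0.5],[0,0,0],0.1],[[0,0,-0.5],[0,0,0],0.1],[[0,0,-0.5],[0,0,0],0.1],[[0,0,-0.5],[0,0,0],0.1],[[0,0,-0.5],[0,0,0],0.1],[[0,0,-0.5],[0,0,0],0.1]]'

```text
time_s: 20.62
ee_pos: [0.5671, 0.211, 0.358]
ee_rot: [[-0.262, 0.965, -0.0], [0.965, 0.262, -0.0], [-0.0, -0.0, -1.0]]
wrist_force: [-0.2, -1.2, -0.9]
opening: 0.0389
finger_force: 0.0
```

```bash
python3 hk.py k4;python3 - <<'E'
from h import *
for i in range(2):
    if i: p,d=camera('scene')
    else: D=np.load('pics/k4.npz');p,d=D['p'],D['d']
    u,v,P=cloud('scene',d);m=(np.hypot(P[:,0]-.567,P[:,1]-.211)<.06)&(P[:,2]>.142)&(P[:,2]<.154);print('rim',rimfit(P[m]).x,m.sum())
    m=(np.hypot(P[:,0]-.567,P[:,1]-.211)<.06)&(P[:,2]>.05)&(P[:,2]<.14);print('low z',np.percentile(P[m,2],1))
    k,G=grip('scene',p,d,(.50,.14,.2),(.63,.28,.25));print('grip',k,G.mean(0),pca(G)[1])
E
```

```text
[0.56708639 0.21104141 0.35810512] [ 0.5779868  -0.28133474  0.47904869]
rim [0.56795894 0.21138936] 127
low z 0.05980443978781864
grip 150 [0.5730796  0.21339239 0.23153656] [-0.25851525  0.96599032  0.00570735]
rim [0.5675311  0.21120607] 126
low z 0.05955285948902094
grip 149 [0.57313253 0.21371932 0.23177464] [-0.25084774  0.96796031  0.011325  ]
```

View pics/k4.png

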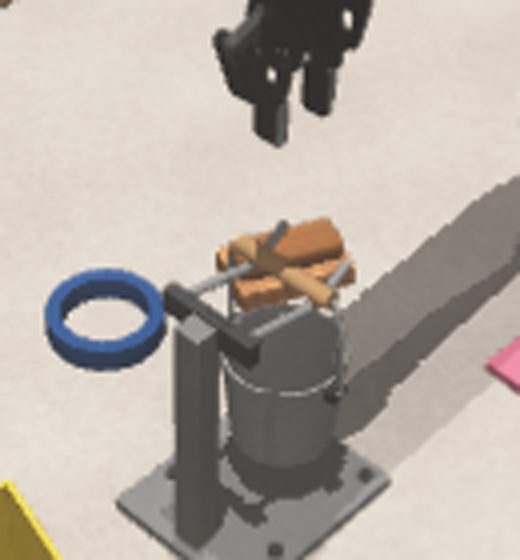

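The grip lies across both prongs, from about (240,245) to (330,295). The pail hangs still and upright with its rim centred at the seat, and the gripper is well clear.

```bash
python3 -c "from workcell import hand_in;print(hand_in())"
```

```text
the job is handed in; nothing more can be done
None
```

The pail now hangs still and upright by its wooden grip across both prongs of the grey hook, and the job is handed in; on the first try at raising the handle the pail leaned about 17–20° without going over, so I set it back down and then raised the handle with the pail standing flat.

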